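# Lid on the blanks box

### The arm

A 6-joint arm with a two-finger parallel gripper is mounted at the origin on the work surface. World frame = base frame: x ahead of the robot, y to its left, z up, the work surface at z = 0. Lengths are in mm, angles in rad, forces in N, time in s.
With the tool pointing down it reaches from about 275 to 750 mm from the base axis. Payload 10.2 kg.
Tool frame: the origin (TCP) lies at the centre of the arm's flange, where the gripper is bolted on; the fingertips stand 173 mm ahead of it and the grasp point (between the pads) lies 155 mm ahead of it; z points along the fingers, y is the line along which they close (so a half turn about z gives the same grasp; the last joint's range is limited). The gripper opens to 85 mm and grips with 20 to 120 N. Pads are 22 mm wide; open, the fingers measure 114 mm over their backs; the gripper's body (76 mm by 85 mm) begins 54 mm behind the grasp point. The pads swing forward as they close: fully open they stand 13 mm farther back than shut.
Start: joints at [1.094, 0.313, 1.498, -0, 1.331, -0.223], TCP at [131.832, 508.186, 404.694] pointing down, gripper open.
Joint ranges: [-2.94, 2.94], [-0.97, 2.17], [0.19, 2.56], [-1.23, 4.37], [0.02, 3.11], [-2.88, 2.88]. Speed limits (rad/s): [2.39, 2.39, 3.01, 3.14, 3.14, 3.14].

### API

Orientations are given as a unit quaternion [w, x, y, z].
In Python, from rig import status, capture, camera_info, ticket gives the robot as it stands.
- The arm moves only by the shell command python3 -m crank 'ROWS' [FORCE]. ROWS is JSON, a list of rows, each a list of 7 numbers: the shift along the tool's x, y, z as a fraction of full scale, then the turn, a rotation vector about the tool's x, y, z as a fraction of full scale, then the closure, from 0 (fully open) to 1 (shut). A call has 1 to 12 rows; each row is the pose to reach, as a shift and turn from the pose commanded when the call began, along the tool's axes at that moment; what a row does not reach only later rows make up. Full scale, the value 1, is 0.1 m for a shift and 45 degrees for a turn. A row lasts 1/10 s, in which the tool goes at most 50 mm and 8.59 degrees, less where a joint would pass 70% of its speed; a pose out of reach is approached as far as the arm can. A call with a number of a shift or a turn outside -1 to 1 is refused whole. A call with a gripper value outside its range is refused whole. The fingers move at their own pace and stop on an object; FORCE is the grip in N (left out, the last holds). Time passes only in rows, so rows that repeat a pose let the fingers close. It gives the time, the measured TCP pose, the force, the opening and the grip force at its end, in the units of the state.
- status.sense(): the state, without advancing time (a new reading comes with each control period).
- capture(name): name is "scene" or "top"; returns (picture, depth): 400x640x3 uint8, red, green, blue; 400x640 float32, mm along the optical axis (not along the pixel's ray), 0 where there is no reading.
- camera_info(name): a dict with "K" (3x3 intrinsics, pixels), "D" ([k1, k2, p1, p2, k3] as OpenCV has them; the pictures are not rectified), "camera_from_world" (4x4, takes a point from world to camera coordinates). Camera axes: x right, y up, looking along -z (the intrinsics and any distortion apply to the point x, -y, -z); pixel columns grow to the right and rows downward; lengths in mm; the calibration is good to about 2 mm. A picture is of the moment at which its call begins. camera_info takes no time and is no camera call.
- ticket.finish_job(): hands the job in; it is judged then, once.
The state is a dict: "time_s": time; "joints": joint angles; "dq": joint speeds; "tau": joint torques, N m; "eef_pos": TCP position; "ee_rot": TCP orientation; "force": force on the tool from outside, world axes, zero at the start; "wrist_torque": the same for the moment, N m; "grip_width": opening from 0.0 (shut) to 1.0 (fully open); "grip_force": force on a finger pad.
Only numpy, scipy, OpenCV 4.12 (cv2) and the standard library are available. Lean on these libraries where they do the work, as an engineer would, in place of code of your own. Each camera call takes 0.05 s, during which the arm holds its last target. There are 200 camera calls.

### The job

One of the wooden carving blanks in the plywood box is too long and stands up above the rim, so the lid cannot seat. Lift that blank out and stand it upright in the empty shallow tray, let go, then put the box's own lid (the large one with the bar handle) on the box so that it lies flat and fully down on the rim all round.

Things in the scene. Friction and masses are not known exactly. Their poses are not given: they have to be found in the camera images.
- box: Open plywood box, fixed: outside 180 (its x) x 140 (y) x 80 mm high, walls and floor 8 mm, inside 164 x 124 mm, dark fill line inside 12 mm below the rim. Origin: centre of its underside, z up. Four 36 mm square blanks stand in it, one near each corner: three short (38 to 50 mm, below the line) and the long one; their places vary.
- long_blank: Loose square pine blank, 36 x 36 x 120 mm, about 80 g, standing on end in the box: its top is 128 mm above the bench, 48 mm above the rim. Origin: centre of its lower end; z along its length (up), x and y square to its sides.
- tray: Empty shallow plywood tray, fixed: outside 172 (its x) x 142 (y) x 25 mm high, walls and floor 6 mm, inside 160 x 130 mm. Origin: centre of its underside, z up; inner floor at z = 6 mm.
- lid: Loose plywood lid, 0.3 kg, right way up on the bench: locating board 140 (x) x 100 (y) x 10 mm, on it cover 200 x 160 x 9 mm, on that a centred bar handle 100 (x) x 20 (y) x 36 mm (z = 19 to 55 mm). Origin: centre of the underside, z up. Seated: long sides along the box's, either way round, 12 mm play each side, origin 70 mm above the box's. A smaller lid (120 x 90 mm) is not needed.

How it is judged (in metres and radians):
On the way, in this order (a step that is already met when the one before it is completed fails the run):
1. the long blank stands upright in the tray, let go (x of long_blank in the frame of tray between -0.07 and 0.07 m and y of long_blank in the frame of tray between -0.055 and 0.055 m and z of long_blank in the frame of tray between 0 and 0.014 m and angle between long_blank's own z axis and vertical below 0.15 rad and linear speed of long_blank below 0.03 m/s and contact force between the fingers and long_blank below 0.2 N), for 0.2 s.
2. the lid lies seated on the box, let go (x of lid in the frame of box between -0.02 and 0.02 m and y of lid in the frame of box between -0.02 and 0.02 m and z of lid in the frame of box between 0.064 and 0.075 m and angle between lid's own z axis and vertical below 0.06 rad and angle between the x axis of lid and the x axis of box, either way round below 0.26 rad and linear speed of lid below 0.03 m/s and contact force between the fingers and lid below 0.2 N), for 0.2 s.
At the end, for the whole second after the job is handed in: Long blank upright (within 8 degrees) on the tray's floor, anywhere inside its walls; lid level (within 3 degrees) on the box, centre within 20 mm along each side, long sides parallel within 15 degrees, cover down on the rim within 5 mm; both let go and at rest (all of step 1 and all of step 2); the robot touches nothing.
It also fails if it takes over 58 s, if anything falls off the work surface, if the arm or the gripper's body presses on something with over 40 N, if the wrist force passes 120 N, or if a joint passes its speed limit or range.

## Working session

There is one attempt and no reset: what is moved stays moved. The work goes in short steps, Python scripts to look and compute and a shell command to move; the robot and the scene stay as the last step left them, time stands still between calls to the robot, and variables do not carry over. Pictures are saved under pics/ and viewed, at most 10 in all, crops included, and the job is handed in when it is done.

```bash
mkdir -p pics; ls; cat > h.py <<'E'
import numpy as np, cv2
from rig import status, capture, camera_info, ticket
def px2w(name,uv,depth=None,z=None):
    I=camera_info(name);K=np.array(I["K"],float);D=np.array(I["D"],float);T=np.linalg.inv(np.array(I["camera_from_world"],float))
    uv=np.array(uv,float).reshape(-1,1,2)
    n=cv2.undistortPoints(uv,K,D).reshape(-1,2)
    d=np.c_[n[:,0],-n[:,1],-np.ones(len(n))]
    if z is None: return (d*np.array(depth).reshape(-1,1))@T[:3,:3].T+T[:3,3]
    w=d@T[:3,:3].T; s=(z-T[2,3])/w[:,2]
    return w*s[:,None]+T[:3,3]
E
python3 - <<'E'
from h import *
for n in("scene","top"):
    p,d=capture(n); cv2.imwrite(f"pics/{n}0.png",p[:,:,::-1]); np.savez(f"{n}0.npz",p=p,d=d)
    I=camera_info(n); print(n,np.array(I["K"]).round(1).tolist(),I["D"],np.linalg.inv(I["camera_from_world"])[:3].round(2).tolist())
print(status.sense())
E
```

```text
pics
scene [[412.5, 0.0, 316.5], [0.0, 412.5, 200.6], [0.0, 0.0, 1.0]] [-0.04646412  0.          0.          0.          0.        ] [[-0.35, -0.71, 0.61, 1136.62], [0.94, -0.27, 0.23, 246.16], [-0.0, 0.65, 0.76, 865.7]]
top [[403.6, 0.0, 324.7], [0.0, 403.6, 197.7], [0.0, 0.0, 1.0]] [-0.04080339  0.          0.          0.          0.        ] [[-0.03, 0.98, -0.18, 321.11], [-1.0, -0.02, 0.03, 4.56], [0.02, 0.18, 0.98, 1000.77]]
{'time_s': 0.1, 'joints': array([ 1.09363210e+00,  3.13439443e-01,  1.49832536e+00, -5.54559980e-06,
        1.33099324e+00, -2.23357010e-01]), 'dq': array([ 0.00028824, -0.0014592 , -0.00202656, -0.00170428,  0.0010821 ,
        0.00119554]), 'tau': array([ 1.92278261e-03, -4.12900651e+01, -2.60144538e+01, -1.97470026e-04,
        3.02296132e-03,  2.64569593e-05]), 'eef_pos': array([131.80544586, 508.16842612, 404.18241189]), 'ee_rot': array([-1.97417490e-04,  1.26562585e-01,  9.91958453e-01, -5.48238603e-04]), 'force': array([-0.25481559, -0.08356502,  0.17582326]), 'wrist_torque': array([-0.03769958, -0.07049227,  0.05043139]), 'grip_force': 0.0, 'grip_width': 1.0019790514974574}
```

View pics/top0.png

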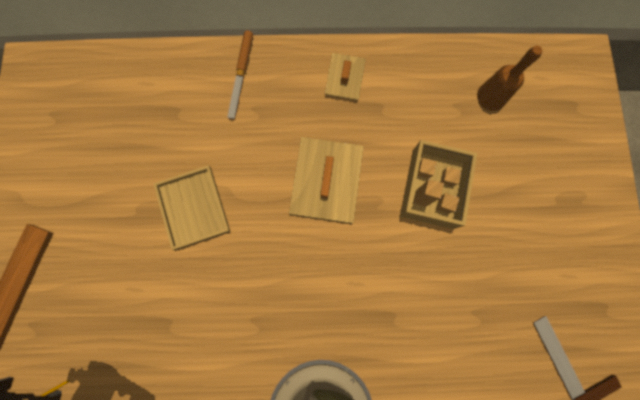

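View pics/scene0.png

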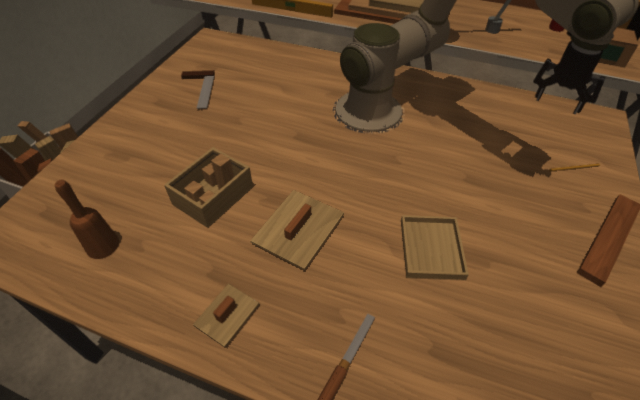

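Top view: tray around (193,208), big lid around (327,180), box around (438,186), small lid at (345,78). Enlarging for corners.

```bash
python3 - <<'E'
from h import *
z=np.load("top0.npz");p=z["p"];d=z["d"]
def crop(u,v,w,h,s):
    c=cv2.resize(p[v:v+h,u:u+w],None,fx=s,fy=s,interpolation=cv2.INTER_CUBIC)
    for i in range(0,w,10): cv2.putText(c,str(u+i),(i*s,8),0,.3,(255,0,0)); c[::6,i*s]=(255,0,0)
    for i in range(0,h,10): cv2.putText(c,str(v+i),(0,i*s+4),0,.3,(255,0,0)); c[i*s,::6]=(255,0,0)
    return c
cv2.imwrite("pics/box.png",crop(395,135,90,100,6)[:,:,::-1])
cv2.imwrite("pics/lidtray.png",crop(150,130,220,125,3)[:,:,::-1]) 
# height map in box area
vv,uu=np.mgrid[0:400,0:640]
W=px2w("top",np.c_[uu.ravel(),vv.ravel()],d.ravel()).reshape(400,640,3); np.save("W.npy",W)
for v in range(154,216,4): print(v,W[v,408:476:4,2].round().astype(int))
E
```

```text
154 [ 3  9 65 80 10 14 17 26 34 39 46 51 62 65 70 76 82]
158 [-1 24 76 10 55 10 14 10 12 14 19 27 32 40 46 51 80]
162 [ 3 33 83 41 53 52 55 54 11 11 10 11  8 11 24 57 82]
166 [ 2 44 83 51 56 56 56  7 11 12  8  8 10 12 30 61 79]
170 [ 3 55 82 54 55 56 55 11 10 30 49 48 45 46 27 68 81]
174 [12 66 79 29 36 50 53 11 10 35 48 48 49 48 37 72 80]
178 [24 77  5 12 10 15  6  9 11 43 50 45 48 11 40 78 82]
182 [ 33  80  12   8  12 130 127 129 130  30  37  43  49  11  45  85   3]
186 [ 46  82  11  58 106 130 128 128 130   7  14   9   9  20  54  81   2]
190 [ 53  80  25  75 112 130 129 130 130  10   8  11  11  24  52  83   1]
194 [ 65  84  33  83 125 131 128 129 128  52  62  12  10  33  63  84   2]
198 [  74   81   47   77   89   98  111  117   29   59   58   58   62   36
   68   82 1001]
202 [82  9 30 42 51 62 72 10 39 59 56 59 60 39 73 82  2]
206 [80 10 12 10 10 10  9 14 49 60 59 57 61 48 74  1  3]
210 [81 82 81 10 10 13 10 11 19 32 44 57 19 50 81  4  1]
214 [53 67 77 82 83 82 80 10 11  9 11  8 25 56 81  3  1]
```

View pics/box.png

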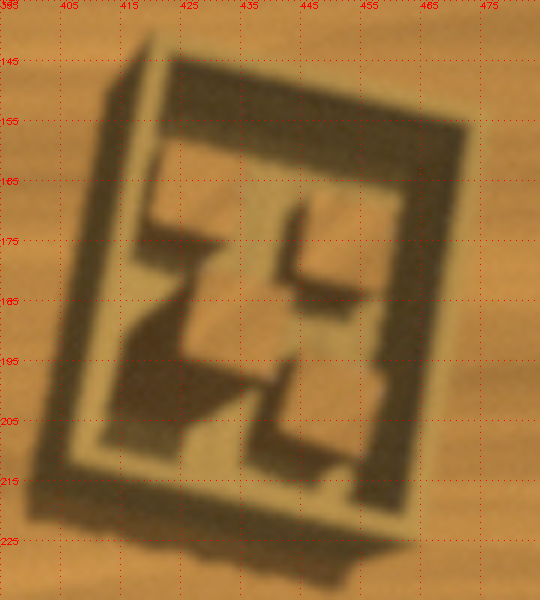

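View pics/lidtray.png

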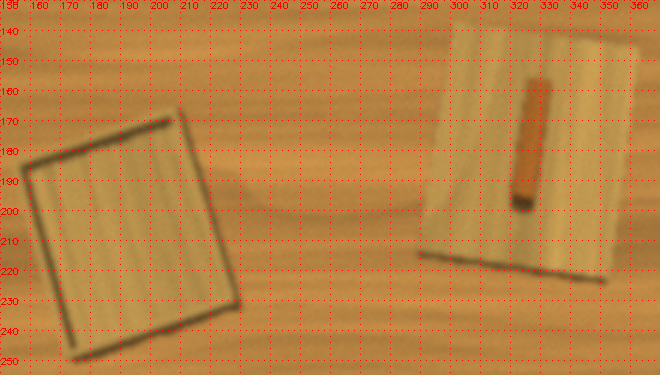

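The box's rim corners are about (420,140),(473,156),(463,225),(406,213), and the long blank's top is about u 426–443, v 178–198. The lid's handle runs (328,157)–(322,197), and the tray corners are about (158,185),(209,166),(230,232),(174,250). I'll fit rectangles in world coordinates and check their sizes.

```bash
cat > fit.py <<'E'
from h import *
def rect(name,box,lo,hi,z,p,d):
    u0,v0,u1,v1=box
    vv,uu=np.mgrid[v0:v1,u0:u1]; q=np.c_[uu.ravel(),vv.ravel()]
    W=px2w("top",q,d[v0:v1,u0:u1].ravel())
    m=((W[:,2]>lo)&(W[:,2]<hi)).reshape(vv.shape).astype(np.uint8)
    n,l,s,_=cv2.connectedComponentsWithStats(m,connectivity=8)
    k=1+np.argmax(s[1:,4]); k=(l==k).ravel()
    P=px2w("top",q[k],z=z)[:,:2]
    (c,sz,a)=cv2.minAreaRect(P.astype(np.float32))
    if sz[0]<sz[1]: sz=sz[::-1]; a+=90
    a=(a+90)%180-90
    print(name,k.sum(),"c",np.round(c,1),"size",np.round(sz,1),"long axis deg",round(a,1),"medz",round(float(np.median(W[k,2])),1))
    return np.array(c),a
E
python3 - <<'E'
from fit import *
z=np.load("top0.npz");p=z["p"];d=z["d"]
rect("blank",(410,170,460,205),120,140,128,p,d)
rect("box",(395,135,485,240),76,88,80,p,d)
rect("tray",(145,155,240,260),12,35,25,p,d)
rect("lid",(280,130,372,232),9,30,19,p,d)
rect("handle",(305,145,345,215),45,65,55,p,d)
# corner readings
for n,z,c in(("box",80,[(420,140),(473,155.5),(463.5,226),(405.5,212.5)]),("tray",25,[(157.5,185.5),(209,166),(229.5,232),(174,249.5)]),("lid",19,[(301,137.5),(363,145),(352,223.5),(289.5,214.5)]),("blank",128,[(428.5,178),(445.5,183.5),(440.5,199),(425,194.5)])):
    P=px2w("top",c,z=z)[:,:2]; e=np.roll(P,-1,0)-P
    print(n,P.mean(0).round(1),np.linalg.norm(e,axis=1).round(1),np.degrees(np.arctan2(e[:,1],e[:,0])).round(1))
E
```

```text
blank 278 c [ 499.8 -265. ] size [38.2 38. ] long axis deg -17.7 medz 129.4
box 974 c [ 526.5 -300.4] size [182.9 140.6] long axis deg -15.0 medz 81.5
tray 938 c [490.3 303.9] size [175.6 146.7] long axis deg 17.3 medz 25.1
lid 4647 c [553.5 -29.6] size [200.9 160. ] long axis deg -9.9 medz 20.3
handle 336 c [552.7 -29.5] size [100.7  19.9] long axis deg -9.8 medz 56.1
box [ 522.7 -297.8] [132.7 173.8 138.5 181.5] [-108.1  166.9   75.3  -15. ]
tray [487.1 299.3] [134.3 174.3 138.1 164.9] [ -69.7 -162.2  106.3   16.5]
lid [551.6 -30.3] [159.1 203.4 154.8 199.7] [-98.4 169.7  80.3  -9.1]
blank [ 499.1 -267.8] [39.9 37.8 35.8 39. ] [-109.7  157.8   72.1  -16.1]
```

```bash
cat > go.py <<'E'
import sys
from h import *
from scipy.spatial.transform import Rotation as R
# usage: x y z yaw_of_tool_y
s=status.sense(); q=s["ee_rot"]; r=R.from_quat([q[1],q[2],q[3],q[0]]); M=r.as_matrix()
t=np.array([float(a) for a in sys.argv[1:4]])
yaw=np.degrees(np.arctan2(M[1,1],M[0,1])); 
print("t",round(s["time_s"],2),"pos",s["eef_pos"].round(1),"yaw_y",round(yaw,2),"tilt",np.degrees(np.arccos(-M[2,2])).round(2),"w",round(s["grip_width"],3),"gf",round(s["grip_force"],1),"F",s["force"].round(1),"q",s["joints"].round(2))
a=np.radians(float(sys.argv[4])); x=np.array([np.sin(a),-np.cos(a),0])*-1; y=np.array([np.cos(a),np.sin(a),0])
G=np.c_[x,y,np.cross(x,y)]; 
print("shift",(M.T@(t-s["eef_pos"])/100).round(3),"turn",(np.degrees(R.from_matrix(M.T@G).as_rotvec())/45).round(3))
E
python3 go.py 499.8 -265 330 74
python3 -m crank '[[-0.15,-0.2,0,0,0,0,0],[-0.4,-0.5,0,0,0,0,0],[-0.7,-0.75,0,0,0,0,0],[-1,-0.95,0,0,0,0,0]]'
python3 -m crank '[[-0.3,-0.3,0,0,0,0,0],[-0.6,-0.6,0,0,0,0,0],[-0.9,-0.9,0,0,0,0,0]]'
python3 -m crank '[[-0.3,-0.3,0,0,0,0,0],[-0.6,-0.6,0,0,0,0,0],[-0.9,-0.9,0,0,0,0,0]]'
python3 go.py 499.8 -265 330 74
```

```text
t 0.1 pos [131.8 508.2 404.2] yaw_y 75.46 tilt 0.07 w 1.002 gf 0.0 F [-0.3 -0.1  0.2] q [ 1.09  0.31  1.5  -0.    1.33 -0.22]
shift [-5.504 -6.559  0.748] turn [-0.001 -0.     0.032]
time_s: 0.5
eef_pos: [205.0, 389.7, 404.5]
ee_rot: [-0.0, 0.126, 0.992, -0.0]
force: [-0.3, 1.0, 0.4]
grip_width: 1.003
grip_force: 0.0
time_s: 0.8
eef_pos: [269.7, 279.9, 404.5]
ee_rot: [-0.0, 0.126, 0.992, -0.0]
force: [0.4, -0.1, -0.4]
grip_width: 1.003
grip_force: 0.0
time_s: 1.1
eef_pos: [334.2, 170.1, 404.7]
ee_rot: [0.0, 0.127, 0.992, 0.0]
force: [1.2, 0.1, 0.3]
grip_width: 1.0
grip_force: 0.0
t 1.1 pos [334.2 170.1 404.7] yaw_y 75.46 tilt 0.01 w 1.0 gf 0.0 F [1.2 0.1 0.3] q [ 0.16 -0.03  1.9   0.    1.27 -1.16]
shift [-2.695 -3.796  0.746] turn [0.    0.    0.032]
```

```bash
python3 -m crank '[[-0.2,-0.3,0,0,0,0,0],[-0.45,-0.6,0,0,0,0,0],[-0.66,-0.94,0,0,0,0,0]]' >/dev/null
python3 -m crank '[[-0.2,-0.3,0,0,0,0,0],[-0.45,-0.6,0,0,0,0,0],[-0.66,-0.94,0,0,0,0,0]]' >/dev/null
python3 -m crank '[[-0.2,-0.3,0,0,0,0,0],[-0.45,-0.6,0,0,0,0,0],[-0.66,-0.94,0,0,0,0,0]]' >/dev/null
python3 -m crank '[[-0.2,-0.3,0.1,0,0,0.03,0],[-0.4,-0.6,0.3,0,0,0.03,0],[-0.6,-0.8,0.5,0,0,0.03,0],[-0.6,-0.8,0.5,0,0,0.03,0],[-0.6,-0.8,0.5,0,0,0.03,0]]' >/dev/null
python3 go.py 499.8 -265 263 74
```

```text
t 2.5 pos [ 492.6 -243.6  354.1] yaw_y 74.08 tilt 0.1 w 0.998 gf 0.0 F [ 0.1 -0.2  0.2] q [-0.67  0.41  1.5   0.    1.24 -1.97]
shift [-0.129 -0.187  0.911] turn [ 0.001 -0.002  0.002]
```

```bash
python3 -m crank '[[-0.13,-0.19,0.1,0,0,0,0],[-0.13,-0.19,0.35,0,0,0,0],[-0.13,-0.19,0.6,0,0,0,0],[-0.13,-0.19,0.8,0,0,0,0],[-0.13,-0.19,0.91,0,0,0,0],[-0.13,-0.19,0.91,0,0,0,0],[-0.13,-0.19,0.91,0,0,0,0]]' >/dev/null
python3 go.py 499.8 -265 263 74
python3 - <<'E'
from h import *
p,d=capture("scene"); cv2.imwrite("pics/s1.png",cv2.resize(p[90:270,120:360],None,fx=3,fy=3)[:,:,::-1])
E
```

```text
t 3.2 pos [ 500.2 -265.1  265. ] yaw_y 74.13 tilt 0.1 w 1.001 gf 0.0 F [-0.9  0.2  0.1] q [-0.69  0.54  1.54  0.    1.05 -1.99]
shift [0.004 0.    0.02 ] turn [-0.001  0.002  0.003]
```

View pics/s1.png

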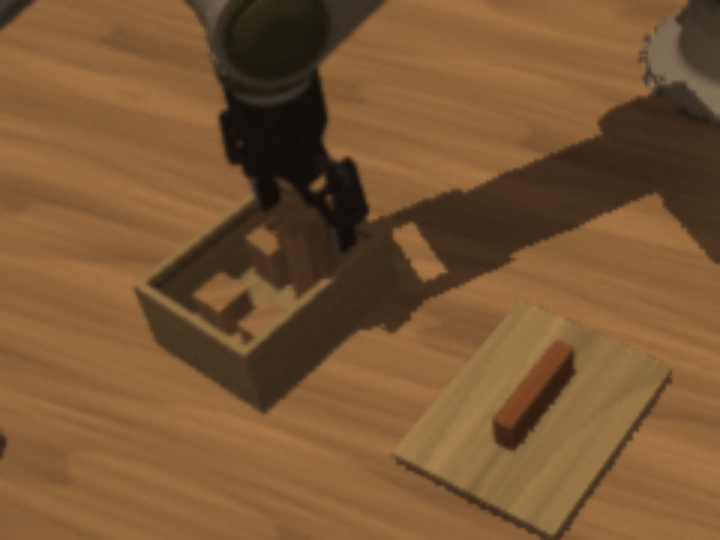

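The fingers straddle the long blank's top (crop about (300,215)) above the rim. Now I'll grip it and lift.

```bash
python3 -m crank '[[0,0,0,0,0,0,0.3],[0,0,0,0,0,0,0.5],[0,0,0,0,0,0,0.8],[0,0,0,0,0,0,0.8],[0,0,0,0,0,0,0.8],[0,0,0,0,0,0,0.8],[0,0,0,0,0,0,0.8],[0,0,0,0,0,0,0.8]]' 40
python3 -m crank '[[0,0,-0.1,0,0,0,0.8],[0,0,-0.3,0,0,0,0.8],[0,0,-0.5,0,0,0,0.8],[0,0,-0.7,0,0,0,0.8],[0,0,-0.9,0,0,0,0.8],[0,0,-1,0,0,0,0.8]]'
python3 go.py 490 304 380 74
```

```text
time_s: 4.05
eef_pos: [500.0, -265.4, 264.1]
ee_rot: [0.0, 0.138, 0.99, -0.0]
force: [-0.8, 0.8, 4.5]
grip_width: 0.419
grip_force: 39.9
time_s: 4.65
eef_pos: [500.0, -265.4, 365.5]
ee_rot: [0.001, 0.138, 0.99, -0.001]
force: [-1.3, -0.1, -1.0]
grip_width: 0.418
grip_force: 39.8
t 4.65 pos [ 500.  -265.4  365.5] yaw_y 74.11 tilt 0.12 w 0.418 gf 39.8 F [-1.3 -0.1 -1. ] q [-0.69  0.43  1.43 -0.    1.28 -1.99]
shift [ 1.654  5.449 -0.153] turn [-0.001  0.002  0.002]
```

```bash
python3 -m crank '[[0.02,0.08,-0.05,0,0,0,0.8],[0.08,0.25,-0.1,0,0,0,0.8],[0.15,0.5,-0.15,0,0,0,0.8],[0.22,0.75,-0.15,0,0,0,0.8],[0.3,1,-0.15,0,0,0,0.8]]' >/dev/null
python3 -m crank '[[0.1,0.33,0,0,0,0,0.8],[0.2,0.66,0,0,0,0,0.8],[0.3,1,0,0,0,0,0.8]]' >/dev/null
python3 -m crank '[[0.1,0.33,0,0,0,0,0.8],[0.2,0.66,0,0,0,0,0.8],[0.3,1,0,0,0,0,0.8]]' >/dev/null
python3 -m crank '[[0.1,0.33,0,0,0,0,0.8],[0.2,0.66,0,0,0,0,0.8],[0.3,1,0,0,0,0,0.8]]' >/dev/null
python3 -m crank '[[0.08,0.25,0,0,0,0,0.8],[0.16,0.5,0,0,0,0,0.8],[0.24,0.7,0,0,0,0,0.8],[0.28,0.85,0,0,0,0,0.8],[0.3,0.95,0,0,0,0,0.8],[0.3,0.95,0,0,0,0,0.8]]' 
python3 go.py 490 304 272 74
```

```text
time_s: 6.65
eef_pos: [491.0, 252.7, 378.4]
ee_rot: [-0.0, 0.138, 0.99, -0.0]
force: [0.1, -0.6, -1.3]
grip_width: 0.416
grip_force: 39.8
t 6.65 pos [491.  252.7 378.4] yaw_y 74.18 tilt 0.03 w 0.416 gf 39.8 F [ 0.1 -0.6 -1.3] q [ 0.26  0.39  1.45  0.    1.29 -1.03]
shift [0.149 0.491 1.064] turn [-0.    -0.001  0.004]
```

```bash
python3 -m crank '[[0.07,0.25,0,0,0,0,0.8],[0.13,0.45,0.15,0,0,0,0.8],[0.15,0.49,0.35,0,0,0,0.8],[0.15,0.49,0.6,0,0,0,0.8],[0.15,0.49,0.8,0,0,0,0.8],[0.15,0.49,0.95,0,0,0,0.8],[0.15,0.49,1,0,0,0,0.8],[0.15,0.49,1,0,0,0,0.8],[0.15,0.49,1,0,0,0,0.8]]' >/dev/null
python3 go.py 490 304 262 74
python3 - <<'E'
from h import *
p,d=capture("scene"); cv2.imwrite("pics/s2.png",cv2.resize(p[130:310,340:520],None,fx=3,fy=3)[:,:,::-1])
E
```

```text
t 7.55 pos [490.5 302.8 279.5] yaw_y 74.08 tilt 0.07 w 0.416 gf 40.0 F [ 0.3  0.7 -0.7] q [ 0.35  0.55  1.5  -0.    1.1  -0.94]
shift [0.008 0.01  0.175] turn [0.001 0.001 0.002]
```

View pics/s2.png

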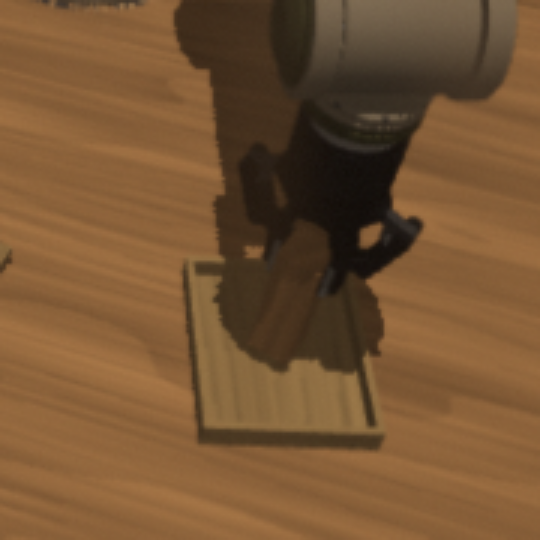

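The blank hangs over the tray floor (base at crop (275,360)), in line with the gripper axis. I'll lower it until it touches.

```bash
python3 -m crank '[[0,0,0.06,0,0,0,0.8],[0,0,0.12,0,0,0,0.8],[0,0,0.14,0,0,0,0.8],[0,0,0.16,0,0,0,0.8],[0,0,0.17,0,0,0,0.8],[0,0,0.175,0,0,0,0.8],[0,0,0.175,0,0,0,0.8]]'
```

```text
time_s: 8.3
eef_pos: [490.3, 303.1, 262.1]
ee_rot: [0.0, 0.138, 0.99, 0.0]
force: [-1.2, -0.8, 5.9]
grip_width: 0.417
grip_force: 40.8
```

Contact (force 5.9 N up at the expected height). Releasing slowly and retreating.

```bash
python3 -m crank '[[0,0,0,0,0,0,0.55],[0,0,0,0,0,0,0.5],[0,0,0,0,0,0,0.4],[0,0,0,0,0,0,0.2],[0,0,0,0,0,0,0],[0,0,0,0,0,0,0],[0,0,0,0,0,0,0],[0,0,0,0,0,0,0]]' 
python3 -m crank '[[0,0,-0.1,0,0,0,0],[0,0,-0.3,0,0,0,0],[0,0,-0.6,0,0,0,0],[0,0,-0.85,0,0,0,0],[0,0,-1,0,0,0,0]]' >/dev/null
python3 -m crank '[[0,-0.05,-0.1,0,0,0,0],[0,-0.2,-0.2,0,0,0,0],[-0.1,-0.5,-0.3,0,0,0,0],[-0.2,-0.75,-0.3,0,0,0,0],[-0.3,-1,-0.3,0,0,0,0]]' >/dev/null
python3 -m crank '[[-0.1,-0.33,0,0,0,0,0],[-0.2,-0.66,0,0,0,0,0],[-0.3,-1,0,0,0,0,0],[-0.3,-1,0,0,0,0,0]]' >/dev/null
python3 go.py 553 -29.6 330 80.2
python3 - <<'E'
from fit import *
p,d=capture("top"); rect("blank",(150,150,250,260),100,160,126,p,d); rect("handle",(290,130,360,220),45,65,55,p,d)
cv2.imwrite("pics/t2.png",cv2.resize(p[100:300,100:400],None,fx=2.5,fy=2.5)[:,:,::-1])
E
```

```text
time_s: 9.1
eef_pos: [490.2, 303.1, 261.2]
ee_rot: [0.0, 0.138, 0.99, 0.0]
force: [0.5, -0.1, -0.4]
grip_width: 1.002
grip_force: 0.0
t 10.5 pos [493.1  91.1 391.3] yaw_y 73.88 tilt 0.05 w 0.997 gf 0.0 F [-0.7  0.4 -0.4] q [-0.05  0.27  1.59 -0.    1.28 -1.34]
shift [-0.911 -0.993  0.614] turn [-0.001 -0.    -0.14 ]
blank 230 c [491.2 304.7] size [37.4 32.4] long axis deg -15.4 medz 126.9
handle 339 c [552.2 -29.4] size [101.7  19.9] long axis deg -9.8 medz 56.2
```

View pics/t2.png

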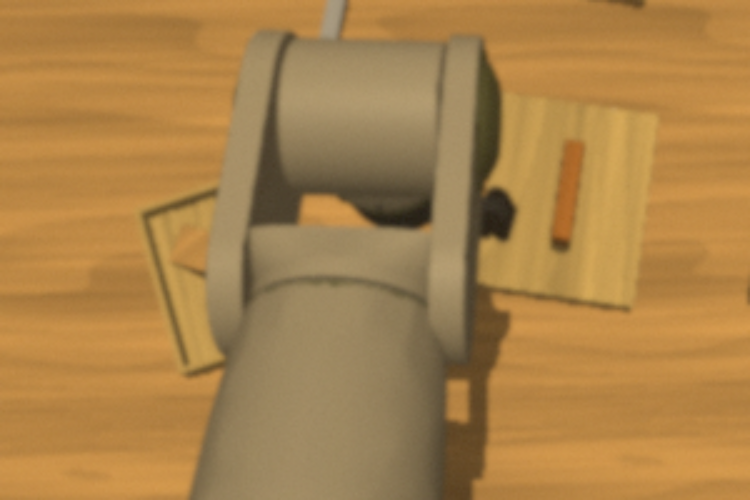

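The blank stands upright in the tray (top z ≈ 127, centred) and the lid's handle at crop (567,195) hasn't moved. Next, the lid.

```bash
python3 -m crank '[[-0.15,-0.15,0,0,0,-0.04,0],[-0.4,-0.4,0.1,0,0,-0.1,0],[-0.65,-0.7,0.3,0,0,-0.14,0],[-0.85,-0.9,0.5,0,0,-0.14,0],[-0.91,-0.99,0.6,0,0,-0.14,0],[-0.91,-0.99,0.6,0,0,-0.14,0],[-0.91,-0.99,0.6,0,0,-0.14,0]]' >/dev/null
python3 go.py 553 -29.6 198 80.2
```

```text
t 11.25 pos [553.4 -24.7 331.9] yaw_y 80.46 tilt 0.02 w 0.999 gf 0.0 F [-0.5  0.9 -0. ] q [-0.26  0.44  1.51  0.    1.19 -1.66]
shift [-0.004 -0.049  1.339] turn [0.    0.    0.006]
```

```bash
python3 -m crank '[[0,-0.05,0.1,0,0,0,0],[0,-0.05,0.35,0,0,0,0],[0,-0.05,0.65,0,0,0,0],[0,-0.05,0.9,0,0,0,0],[0,-0.05,1,0,0,0,0],[0,-0.05,1,0,0,0,0]]' >/dev/null
python3 -m crank '[[0,0,0.1,0,0,0,0],[0,0,0.2,0,0,0,0],[0,0,0.3,0,0,0,0],[0,0,0.33,0,0,0,0],[0,0,0.33,0,0,0,0]]' >/dev/null
python3 go.py 553 -29.6 198 80.2
python3 -m crank '[[0,0,0,0,0,0,0.4],[0,0,0,0,0,0,0.6],[0,0,0,0,0,0,0.95],[0,0,0,0,0,0,0.95],[0,0,0,0,0,0,0.95],[0,0,0,0,0,0,0.95],[0,0,0,0,0,0,0.95],[0,0,0,0,0,0,0.95],[0,0,0,0,0,0,0.95]]' 70
```

```text
t 12.35 pos [552.7 -30.8 197.7] yaw_y 80.41 tilt 0.05 w 1.003 gf 0.0 F [-0.  -0.3  0.3] q [-0.27  0.62  1.62 -0.    0.9  -1.67]
shift [-0.001  0.012 -0.003] turn [ 0.    -0.001  0.005]
time_s: 13.25
eef_pos: [552.9, -30.7, 198.6]
ee_rot: [0.0, 0.084, 0.996, 0.0]
force: [-0.3, 1.4, 6.4]
grip_width: 0.223
grip_force: 69.6
```

```bash
python3 -m crank '[[0,0,-0.05,0,0,0,0.95],[0,0,-0.2,0,0,0,0.95],[0,0,-0.4,0,0,0,0.95],[0,0,-0.65,0,0,0,0.95],[0,0,-0.9,0,0,0,0.95],[0,0,-1,0,0,0,0.95],[0,0,-1,0,0,0,0.95]]' >/dev/null
python3 -m crank '[[0,0,-0.1,0,0,0,0.95],[0,0,-0.3,0,0,0,0.95],[0,0,-0.4,0,0,0,0.95],[0,0,-0.4,0,0,0,0.95]]'
python3 go.py 526.5 -300 338 75
```

```text
time_s: 14.35
eef_pos: [552.9, -30.8, 338.9]
ee_rot: [0.001, 0.084, 0.996, -0.0]
force: [-0.1, -0.2, -4.0]
grip_width: 0.219
grip_force: 68.5
t 14.35 pos [552.9 -30.8 338.9] yaw_y 80.41 tilt 0.09 w 0.219 gf 68.5 F [-0.1 -0.2 -4. ] q [-0.27  0.43  1.5  -0.    1.2  -1.67]
shift [-0.188 -2.698  0.01 ] turn [-0.     0.002  0.12 ]
```

```bash
python3 -m crank '[[0,-0.05,0,0,0,0.02,0.95],[-0.01,-0.2,0,0,0,0.04,0.95],[-0.03,-0.4,0,0,0,0.06,0.95],[-0.05,-0.6,0,0,0,0.08,0.95],[-0.06,-0.8,0,0,0,0.1,0.95],[-0.07,-1,0,0,0,0.12,0.95]]' >/dev/null
python3 -m crank '[[-0.02,-0.2,0,0,0,0,0.95],[-0.05,-0.4,0,0,0,0,0.95],[-0.07,-0.6,0,0,0,0,0.95],[-0.1,-0.8,0,0,0,0,0.95],[-0.12,-0.9,0,0,0,0,0.95],[-0.12,-0.95,0,0,0,0,0.95],[-0.12,-0.95,0,0,0,0,0.95]]' >/dev/null
python3 go.py 526.5 -300 338 75
```

```text
t 15.65 pos [ 529.8 -225.8  337.8] yaw_y 74.96 tilt 0.04 w 0.221 gf 68.6 F [-0.4  0.3 -3.6] q [-0.61  0.48  1.43  0.    1.23 -1.91]
shift [-0.161 -0.725 -0.002] turn [ 0.    -0.001 -0.001]
```

Move over the box and come down to just above the rim, then check.

```bash
python3 -m crank '[[-0.02,-0.1,0,0,0,0,0.95],[-0.07,-0.3,0,0,0,0,0.95],[-0.11,-0.5,0,0,0,0,0.95],[-0.14,-0.65,0,0,0,0,0.95],[-0.16,-0.72,0.05,0,0,0,0.95],[-0.16,-0.725,0.15,0,0,0,0.95],[-0.16,-0.725,0.3,0,0,0,0.95],[-0.16,-0.725,0.45,0,0,0,0.95],[-0.16,-0.725,0.5,0,0,0,0.95],[-0.16,-0.725,0.5,0,0,0,0.95]]' >/dev/null
python3 go.py 526.5 -300 268 75
python3 - <<'E'
from h import *
p,d=capture("scene"); cv2.imwrite("pics/s3.png",cv2.resize(p[70:270,120:360],None,fx=3,fy=3)[:,:,::-1])
E
```

```text
t 16.65 pos [ 526.7 -299.1  287.2] yaw_y 75.04 tilt 0.12 w 0.219 gf 68.8 F [-0.7 -0.4 -3.5] q [-0.71  0.6   1.39  0.    1.16 -2.02]
shift [-0.    -0.009  0.192] turn [ 0.001 -0.002  0.001]
```

View pics/s3.png

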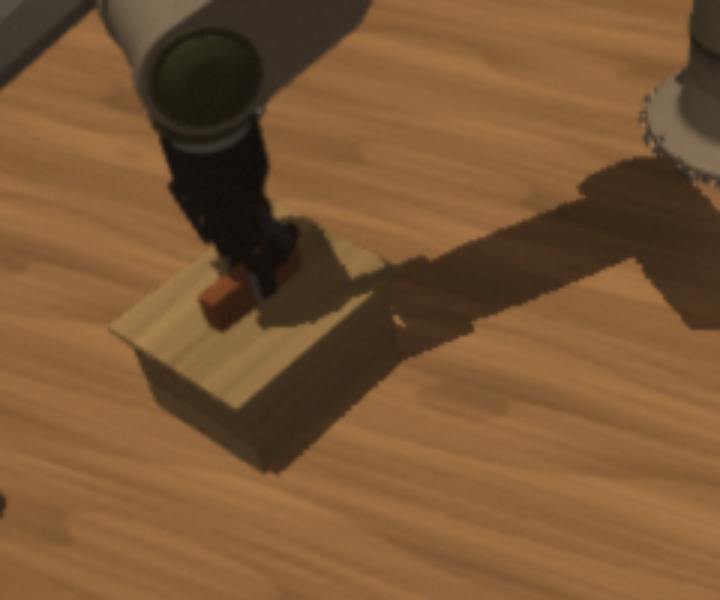

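The lid is above the box and lined up with it; its near corner at crop (238,408) sits over the box corner. Lowering.

```bash
python3 -m crank '[[0,0,0.05,0,0,0,0.95],[0,0,0.1,0,0,0,0.95],[0,0,0.13,0,0,0,0.95],[0,0,0.16,0,0,0,0.95],[0,0,0.175,0,0,0,0.95],[0,0,0.185,0,0,0,0.95],[0,0,0.19,0,0,0,0.95],[0,0,0.19,0,0,0,0.95]]'
```

```text
time_s: 17.5
eef_pos: [526.7, -299.6, 269.2]
ee_rot: [0.0, 0.13, 0.991, -0.0]
force: [0.0, -0.0, -3.3]
grip_width: 0.221
grip_force: 68.8
```

```bash
python3 -m crank '[[0,0,0.005,0,0,0,0.95],[0,0,0.01,0,0,0,0.95],[0,0,0.014,0,0,0,0.95],[0,0,0.014,0,0,0,0.95],[0,0,0.014,0,0,0,0.95]]'
python3 -m crank '[[0,0,0,0,0,0,0.75],[0,0,0,0,0,0,0.7],[0,0,0,0,0,0,0.5],[0,0,0,0,0,0,0.2],[0,0,0,0,0,0,0],[0,0,0,0,0,0,0],[0,0,0,0,0,0,0]]' 
python3 -m crank '[[0,0,-0.1,0,0,0,0],[0,0,-0.3,0,0,0,0],[0,0,-0.6,0,0,0,0],[0,0,-0.85,0,0,0,0],[0,0,-1,0,0,0,0]]' >/dev/null
python3 -m crank '[[0.1,0.1,0,0,0,0,0],[0.3,0.3,0,0,0,0,0],[0.6,0.6,0,0,0,0,0],[0.9,0.9,0,0,0,0,0],[1,1,0,0,0,0,0]]' >/dev/null
python3 -m crank '[[0.2,0.2,0,0,0,0,0],[0.5,0.5,0,0,0,0,0],[0.8,0.8,0,0,0,0,0],[1,1,0,0,0,0,0],[1,1,0,0,0,0,0],[1,1,0,0,0,0,0]]' >/dev/null
python3 - <<'E'
from fit import *
p,d=capture("top"); rect("blank",(150,150,250,260),100,160,126,p,d); rect("tray",(145,155,240,260),12,35,25,p,d)
rect("lid",(380,110,510,250),84,97,89,p,d);rect("handle",(380,110,510,250),115,135,125,p,d)
q=np.mgrid[380:510:2,110:250:2].reshape(2,-1).T;W=px2w("top",q,d[q[:,1],q[:,0]]);W=W[(W[:,2]>80)&(W[:,2]<100)]
c=np.linalg.lstsq(np.c_[W[:,:2]-W[:,:2].mean(0),np.ones(len(W))],W[:,2],rcond=None)[0];print("plane slope deg",np.degrees(c[:2]),c[2])
cv2.imwrite("pics/t3.png",p[:,:,::-1])
E
python3 go.py 526 -300 268 75
```

```text
time_s: 18.0
eef_pos: [526.7, -299.6, 268.6]
ee_rot: [0.0, 0.13, 0.991, -0.0]
force: [-3.4, 2.5, 5.6]
grip_width: 0.223
grip_force: 70.0
time_s: 18.7
eef_pos: [526.7, -299.6, 267.8]
ee_rot: [0.0, 0.13, 0.991, -0.0]
force: [0.1, -0.1, 0.3]
grip_width: 0.996
grip_force: 0.0
blank 343 c [488.9 298.1] size [46.  37.4] long axis deg 72.6 medz 126.6
tray 925 c [490.4 303.7] size [175.7 146.4] long axis deg 17.7 medz 25.1
lid 5046 c [ 527.6 -300.2] size [202.1 160.6] long axis deg -15.2 medz 90.7
handle 427 c [ 527.  -299.4] size [101.7  23.2] long axis deg -15.2 medz 126.4
plane slope deg [-0.02099746 -0.08778185] 90.6924348472909
t 20.35 pos [385.5 -55.  368.4] yaw_y 75.01 tilt 0.08 w 1.001 gf 0.0 F [ 0.1 -0.1 -0. ] q [-0.44  0.05  1.92 -0.    1.17 -1.75]
shift [-1.989 -2.003  1.008] turn [-0.001  0.002  0.   ]
```

View pics/t3.png

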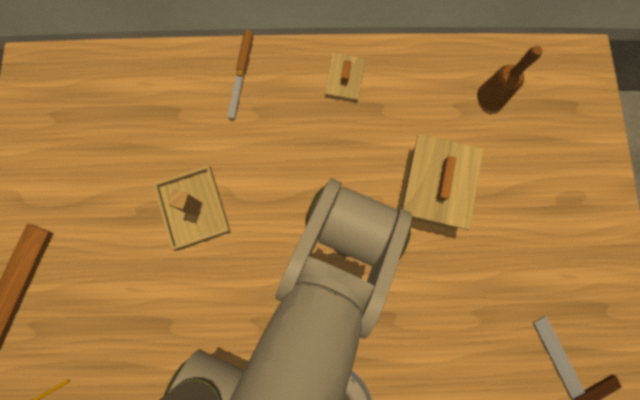

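The blank stands in the tray at (185,205). The lid lies level on the box at (443,180), top at z ≈ 90, within about 1 mm of the box centre, and the arm is clear.

```bash
python3 -c "
from rig import ticket
print(ticket.finish_job())"
```

```text
the job is handed in; nothing more can be done
None
```

I handed the job in at about 20 s of the 58 s: by the final camera check the long blank stands upright in the tray and the lid is level and fully down on the box, but no verdict was returned.

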